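# Snap the cover plate onto the dental unit's housing

### The job

Pick up the cover plate with four round holes by its grip bar, set it with its holes over the four tapered posts of the open blue housing, and press it down evenly until all four snap posts have clicked through and the plate lies level and fully home on their shoulders. Then let go of it, and leave the similar plate with only two holes where it lies.

Things in the scene. Friction and masses are not known exactly. Their poses are not given: they have to be found in the camera images.
- cover_grip (a point): Grip bar centre of the plate to fit: loose white plastic plate 150 x 104 x 5 mm, about 130 g, flat on the table beside the housing, FOUR round 27 mm holes at x = +-50, y = +-32 mm. Solid upright bar on its middle, 70 mm long (x), 16 mm thick (y), top 50 mm above the plate's underside; this point is 28 mm above it. x along the plate's long side, z up. Fits either way round (half turn).
- housing: Open blue plastic housing 190 x 140 x 28 mm, fixed on the table. Origin: centre of its underside; x along its long side, z up. Four white posts at x = +-50, y = +-32 mm, each with a 32 mm wide shoulder at height 34 mm, a 24 mm neck above it and a cone from 52 mm up to a 4 mm wide tip at 78 mm, which guides in a hole up to about 10 mm off.
- seat (a point): Where cover_grip comes to lie when home: 62 mm above the housing's origin, axes as the housing; the plate's underside is then on the shoulders, the bar's top 22 mm above this point. Spring hooks on the necks stop a plate that is merely laid on about 12 mm too high; to pass them push on its middle slowly, with 10 to 20 N in all.
- spare_grip (a point): Grip bar centre (28 mm above the underside) of the other plate, to be left alone: loose, white, same outline, bar and mass as the cover plate, but with only TWO round 27 mm holes, on its long centre line at x = +-50 mm. Flat on the table on the other side of the housing.
There are look-alikes about, which are no part of the job. What is shaped like the housing but pink is not meant. What is shaped like the part that bears cover_grip but green is not meant.

How it is judged:
By the outcome, as a careful person would: the job done as asked, in the order asked, and still so for the second after the job is handed in, with the robot touching nothing.
It also fails if it takes over 48 s, if anything falls off the work surface, if the arm or the gripper's body presses on something with over 40 N, if the wrist force passes 120 N, or if a joint passes its speed limit or range.

### The arm

A 6-joint arm with a two-finger parallel gripper is mounted at the origin on the work surface. World frame = base frame: x ahead of the robot, y to its left, z up, the work surface at z = 0. Lengths are in m, angles in rad, forces in N, time in s.
With the tool pointing down it reaches from about 0.325 to 0.775 m from the base axis. Payload 9.3 kg.
Tool frame: the origin (TCP) lies midway between the tips of the shut fingers; the grasp point (between the pads) lies 19 mm behind it (env.grasp_offset is the distance from the TCP to the grasp point, in m); z points along the fingers, y is the direction in which the jaws open and shut (so a half turn about z gives the same grasp; the last joint's range is limited). The gripper opens to 85 mm and grips with 20 to 120 N. Pads are 22 mm wide; open, the fingers measure 114 mm over their backs; the gripper's body (76 mm by 85 mm) begins 54 mm behind the grasp point. The pads swing forward as they close: fully open they stand 13 mm farther back than shut.
Start: joints at [-0.153, 0.259, 0.021, 1.334, 0, 1.418], TCP at [0.55, -0, 0.231] pointing down, gripper open.
Joint ranges: [-3.04, 3.04], [-0.91, 1.82], [-1.04, 1.36], [-1.92, 1.95], [-1.52, 1.45], [-3.14, 3.14]. Speed limits (rad/s): [2.22, 2.22, 2.79, 3.14, 3.14, 3.14].

### API

Orientations are given as a unit quaternion [x, y, z, w].
In Python, from workcell import env gives the robot as it stands.
- The arm moves only by the tool apply_moves, never from a script. Its argument "plan" is a list of rows, each an object of numbers: "x", "y", "z": the shift along the tool's x, y, z scaled (see below); "ax", "ay", "az": the turn, a rotation vector about the tool's x, y, z scaled (see below); "grip": the opening, from 0 (shut) to 1 (fully open). In form: [{"x": .., "y": .., "z": .., "ax": .., "ay": .., "az": .., "grip": ..}, ...]. A call has exactly 8 rows; each row is the pose to reach, as a shift and turn from the pose measured when the call began, along the tool's axes at that moment, turning the shorter way round; what a row does not reach only later rows make up. The controller multiplies each number of a shift by 50 cm and each number of a turn by 2 pi rad. A row lasts 1/12 s, in which the tool goes at most 41.7 mm and 7.16 degrees, less where a joint would pass 70% of its speed; a pose out of reach is approached as far as the arm can. A call with a number of a shift or a turn outside -1 to 1 is refused whole. A call with a gripper value outside its range is refused whole. The fingers move at their own pace and stop on an object; the grip force is fixed at half the most. Time passes only in rows, so rows that repeat a pose let the fingers close, or fill a call up. It gives the time, the measured TCP pose, the force and the opening at its end, in the units of the state.
- env.state(): the state, without advancing time (a new reading comes with each control period).
- env.grab_frame(name): name is "scene" or "side" or "wrist"; returns a dict with "pixels" (420x560x3 uint8, red, green, blue), "K" (3x3 intrinsics, pixels), "camera_from_world" (4x4, takes a point from world to camera coordinates); the wrist camera has in their place "mount" (4x4, takes a point from camera to tool coordinates, whose origin is the TCP and whose axes are the flange's). Camera axes: x right, y down, z forward; pixel columns grow to the right and rows downward; lengths in m; the calibration is good to about 2 mm. A picture is of the moment at which its call begins: read the wrist's pose just before it. There is no depth.
- env.close_job(): hands the job in, once; it reports no verdict.
Trained networks look in a picture, given as the dict that the camera call returned (one of the last four; its "shot" number tells which), for a name from the list of things; names that differ only in an ending like _2 or _b are one class to them, and where a whole thing is asked for, a point or a joint stands for the part that bears it (a point fixed in the world has none). Each returns a list of dicts, best first, with "p" (0 to 1); they miss things now and then, are a little off and sometimes report something else, mostly with a low value. They report only what shows in the picture. A call takes as long as a camera call. They do not tell look-alikes from the thing itself.
- env.silhouettes(name, picture): "mask" (420x560 bool, what is visible of it) and "box" ([left, top, right, bottom] as shares, 0 to 1, of the picture: columns of its width, rows of its height, round what is visible of it).
- env.mark_of(name, picture): "at" ([column, row] as shares, 0 to 1, of the picture: columns of its width, rows of its height: a listed point, or the origin of a listed thing).
The state is a dict: "t": time; "joint_positions": joint angles; "qvel": joint speeds; "joint_torque": joint torques, N m; "ee_pos": TCP position; "orientation": TCP orientation; "contact_force": force on the tool from outside, world axes, zero at the start; "moment": the same for the moment, N m; "gripper_width": opening from 0.0 (shut) to 1.0 (fully open).
Only numpy, scipy, OpenCV 4.12 (cv2) and the standard library are available. Lean on these libraries where they do the work, as an engineer would, in place of code of your own. Each camera call takes 0.05 s, during which the arm holds its last target. There are 200 camera calls.

## Working session

There is one attempt and no reset: what is moved stays moved. The work goes in short steps, Python scripts to look and compute and a tool call to move; the robot and the scene stay as the last step left them, time stands still between calls to the robot, and variables do not carry over. Pictures are saved under pics/ and viewed, about 8 in all and at most 12, crops included, and the job is handed in when it is done.

Besides the shell and the picture viewer there is one more tool, called after "Emit:" as name(argument=value, ...) on one line, values as JSON. apply_moves: Moves the arm, as the interface text tells. Its arguments: {"type":"object","properties":{"plan":{"type":"array"}},"required":["plan"]}

```bash
mkdir -p pics; ls; python3 - <<'E'
from workcell import env
import cv2,numpy as np
print(env.state())
for n in ["scene","side"]:
    f=env.grab_frame(n); cv2.imwrite(f"pics/{n}0.png",f["pixels"][:,:,::-1])
    print(n,f["K"].tolist(),np.round(f["camera_from_world"],4).tolist())
    for o in ["cover_grip","housing","seat","spare_grip"]:
        for m in env.mark_of(o,f): print(o,np.round(np.array(m["at"])*[560,420],1),round(m["p"],2))
E
```

```text
pics
{'t': 0.0, 'joint_positions': array([-1.52598049e-01,  2.59166225e-01,  2.07578187e-02,  1.33372337e+00,
       -9.47265631e-06,  1.41822131e+00]), 'qvel': array([ 0.00142011,  0.00091245,  0.00081822,  0.00024017, -0.00050279,
       -0.00030445]), 'joint_torque': array([-2.65873996e-04, -5.55637658e+01,  3.44536042e+01,  1.31759423e-02,
       -2.94380488e-04,  4.47349430e-05]), 'ee_pos': array([5.49705590e-01, 3.88365143e-05, 2.30678738e-01]), 'orientation': array([ 7.07114766e-01,  7.07098481e-01, -3.98721051e-04, -5.35630456e-04]), 'contact_force': array([-0.92104654,  0.57600446,  1.26228792]), 'moment': array([-0.04101093,  0.03794908, -0.00840517]), 'gripper_width': 0.9965424865230578}
scene [[379.7465318861005, 0.0, 287.6227786377367], [0.0, 379.7465318861005, 206.1146474617834], [0.0, 0.0, 1.0]] [[-0.408, 0.9127, 0.0231, 0.1503], [0.4813, 0.2365, -0.844, -0.1216], [-0.7758, -0.3332, -0.5358, 1.1677], [0.0, 0.0, 0.0, 1.0]]
cover_grip [422.5 321.4] 0.68
cover_grip [461.4 258.2] 0.65
housing [242.9 269.9] 0.74
housing [222.8 164. ] 0.6
seat [240.  244.8] 0.83
seat [221.9 148.6] 0.68
spare_grip [134.6 204.3] 0.69
side [[469.2151332004548, 0.0, 280.96009728589297], [0.0, 469.2151332004548, 208.0536349690555], [0.0, 0.0, 1.0]] [[0.8815, -0.4722, 0.0055, -0.3109], [-0.2369, -0.4522, -0.8599, 0.161], [0.4085, 0.7567, -0.5105, 1.082], [0.0, 0.0, 0.0, 1.0]]
cover_grip [286.5 167.3] 0.82
cover_grip [219.3 172.6] 0.77
housing [343.9 228.4] 0.82
housing [267.5 340. ] 0.79
seat [347.1 208.4] 0.91
seat [266.1 317.2] 0.84
```

View pics/scene0.png

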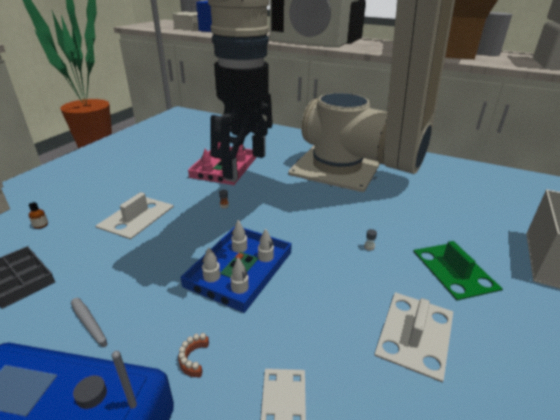

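View pics/side0.png

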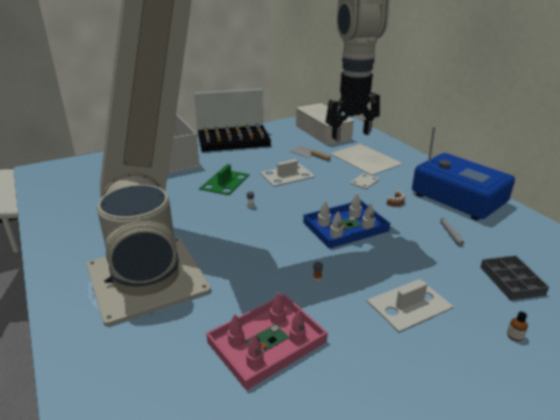

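The scene view shows the white four-hole plate at (420,325), the green look-alike at (460,262), the blue housing at (240,265), the pink one at (222,163) and the two-hole spare at (135,208). The side view agrees: cover at (287,172), housing at (346,222).

```bash
cat > h.py <<'E'
from workcell import env
import cv2,numpy as np
from scipy.spatial.transform import Rotation as R
from scipy.optimize import least_squares
def tool():
    s=env.state(); T=np.eye(4); T[:3,:3]=R.from_quat(s["orientation"]).as_matrix(); T[:3,3]=s["ee_pos"]; return T
def cam(n):
    T=tool(); f=env.grab_frame(n)
    M=f["camera_from_world"] if n!="wrist" else np.linalg.inv(T@f["mount"])
    return f,np.array(f["K"]),np.array(M)
def proj(K,M,P):
    p=np.atleast_2d(P)@M[:3,:3].T+M[:3,3]; q=p@K.T; return q[:,:2]/q[:,2:]
def onplane(K,M,uv,z):
    d=M[:3,:3].T@np.linalg.inv(K)@np.r_[uv,1]; c=-M[:3,:3].T@M[:3,3]; return c+d*(z-c[2])/d[2]
def yawof(mask,K,M,z):  # min-area rect of mask on plane z
    c=max(cv2.findContours(mask.astype(np.uint8),0,1)[0],key=cv2.contourArea)[:,0]
    P=np.array([onplane(K,M,p,z)[:2] for p in c],np.float32)
    (cx,cy),(w,h),a=cv2.minAreaRect(P*1000)
    return cx,cy,w,h,(a if w>h else a+90)
E
python3 - <<'E'
from h import *
z={"cover_grip":.028,"housing":0.,"seat":.062,"spare_grip":.028}
print(env.grab_frame("wrist")["mount"].round(4).tolist())
for n in ["scene","side"]:
    f,K,M=cam(n)
    for o in z:
        for m in env.mark_of(o,f): print(n,o,(np.array(m["at"])*[560,420]).round(),onplane(K,M,np.array(m["at"])*[560,420],z[o]).round(4))
    for o in ["cover_grip","housing"]:
        for m in env.silhouettes(o,f): print(n,o,np.round(yawof(m["mask"],K,M,.005 if o[0]=='c' else .028),1),round(m["p"],2))
E
```

```text
[[0.0, -0.9478, -0.319, 0.083], [1.0, 0.0003, -0.0007, -0.0005], [0.0007, -0.319, 0.9478, -0.1423], [0.0, 0.0, 0.0, 1.0]]
scene cover_grip [459. 258.] [0.3385 0.3656 0.028 ]
scene cover_grip [419. 321.] [0.5423 0.3142 0.028 ]
scene housing [241. 268.] [ 0.5292 -0.0314  0.    ]
scene seat [237. 244.] [ 0.5309 -0.0352  0.062 ]
scene seat [223. 153.] [ 0.1866 -0.2848  0.062 ]
scene spare_grip [131. 208.] [ 0.4843 -0.3518  0.028 ]
scene cover_grip [542.  314.4 106.2 165.8 178.8] 0.89
scene cover_grip [344.5 363.7 157.2 115.2  41. ] 0.84
scene housing [ 226.2 -325.   212.7   97.6   40.2] 0.81
scene housing [536.5 -26.3 153.3 222.7 178.6] 0.66
side cover_grip [286. 166.] [0.5452 0.3213 0.028 ]
side cover_grip [222. 172.] [0.3418 0.3783 0.028 ]
side housing [268. 342.] [ 0.1607 -0.3051  0.    ]
side housing [344. 228.] [ 0.5277 -0.0368  0.    ]
side seat [347. 205.] [ 0.5383 -0.0276  0.062 ]
side seat [267. 319.] [ 0.1583 -0.3056  0.062 ]
side spare_grip [411. 291.] [ 0.4855 -0.3438  0.028 ]
side cover_grip [538.  325.8 150.  152.5 177.9] 0.8
side cover_grip [543.7  -9.2 207.8 226.1 177.9] 0.72
side cover_grip [353.6 370.4 195.5 105.6  40.6] 0.63
side housing [522.3 -33.6 207.8 218.4 176.7] 0.97
side housing [ 151.5 -312.5  198.9  164.6    8.8] 0.89
```

```bash
python3 - <<'E'
from h import *
f,K,M=cam("wrist"); cv2.imwrite("pics/w0.png",f["pixels"][:,:,::-1]); np.savez("w0.npz",K=K,M=M)
print(K.tolist())
for o,z in [("housing",0),("seat",.062)]:
    for m in env.mark_of(o,f): print(o,np.array(m["at"])*[560,420],m["p"],onplane(K,M,np.array(m["at"])*[560,420],z).round(4))
E
```

```text
[[296.34183633912505, 0.0, 281.1996006499267], [0.0, 296.34183633912505, 211.7121720590264], [0.0, 0.0, 1.0]]
housing [ 38.416 363.888] 0.65 [ 0.1586 -0.3012  0.    ]
housing [268.128 203.196] 0.64 [ 0.532  -0.0309  0.    ]
seat [266.504 219.702] 0.6 [ 0.5328 -0.0313  0.062 ]
```

View pics/w0.png

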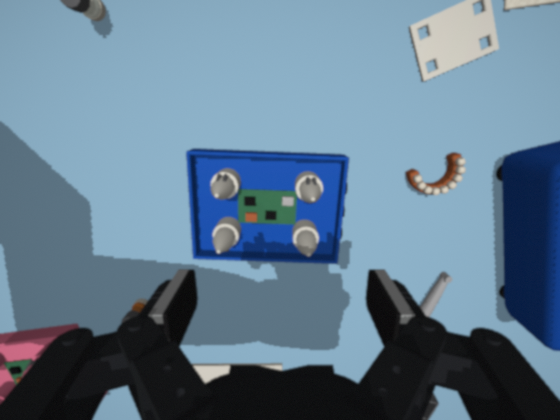

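Emit:
apply_moves(plan=[{"x": 0.634, "y": -0.014, "z": 0, "ax": 0, "ay": 0, "az": -0.25, "grip": 1}, {"x": 0.634, "y": -0.014, "z": 0, "ax": 0, "ay": 0, "az": -0.25, "grip": 1}, {"x": 0.634, "y": -0.014, "z": 0, "ax": 0, "ay": 0, "az": -0.25, "grip": 1}, {"x": 0.634, "y": -0.014, "z": 0, "ax": 0, "ay": 0, "az": -0.25, "grip": 1}, {"x": 0.634, "y": -0.014, "z": 0, "ax": 0, "ay": 0, "az": -0.25, "grip": 1}, {"x": 0.634, "y": -0.014, "z": 0, "ax": 0, "ay": 0, "az": -0.25, "grip": 1}, {"x": 0.634, "y": -0.014, "z": 0, "ax": 0, "ay": 0, "az": -0.25, "grip": 1}, {"x": 0.634, "y": -0.014, "z": 0, "ax": 0, "ay": 0, "az": -0.25, "grip": 1}])

```text
t: 2.07
ee_pos: [0.5422, 0.3207, 0.2311]
orientation: [0.278, 0.961, 0.0, -0.0]
contact_force: [0.0, -0.3, -0.2]
gripper_width: 1.0
```

The wrist view shows the blue housing at (268,205) with four post tips around (225,183), (310,183), (222,245), (307,247). Its long side is nearly along world x.

Emit:
apply_moves(plan=[{"x": 0, "y": 0, "z": 0, "ax": 0, "ay": 0, "az": -0.0896, "grip": 1}, {"x": 0, "y": 0, "z": 0, "ax": 0, "ay": 0, "az": -0.0896, "grip": 1}, {"x": 0, "y": 0, "z": 0, "ax": 0, "ay": 0, "az": -0.0896, "grip": 1}, {"x": 0, "y": 0, "z": 0, "ax": 0, "ay": 0, "az": -0.0896, "grip": 1}, {"x": 0, "y": 0, "z": 0, "ax": 0, "ay": 0, "az": -0.0896, "grip": 1}, {"x": 0, "y": 0, "z": 0, "ax": 0, "ay": 0, "az": -0.0896, "grip": 1}, {"x": 0, "y": 0, "z": 0, "ax": 0, "ay": 0, "az": -0.0896, "grip": 1}, {"x": 0, "y": 0, "z": 0, "ax": 0, "ay": 0, "az": -0.0896, "grip": 1}])

```text
t: 2.73
ee_pos: [0.5422, 0.3207, 0.231]
orientation: [0.001, 1.0, 0.0, -0.0]
contact_force: [-0.4, -0.5, -0.6]
gripper_width: 0.999
```

```bash
python3 - <<'E'
from h import *
s=env.state(); print(s["ee_pos"],s["orientation"],s["joint_positions"].round(2),s["contact_force"])
f,K,M=cam("wrist"); cv2.imwrite("pics/w1.png",f["pixels"][:,:,::-1]); np.savez("w1.npz",K=K,M=M)
for m in env.mark_of("cover_grip",f): print(m["p"],np.array(m["at"])*[560,420],onplane(K,M,np.array(m["at"])*[560,420],.028).round(4))
for m in env.silhouettes("cover_grip",f): print(np.round(yawof(m["mask"],K,M,.005),1),m["p"])
d=np.load("w0.npz"); im=cv2.imread("pics/w0.png"); hsv=cv2.cvtColor(im,cv2.COLOR_BGR2HSV)
b=cv2.inRange(hsv,(105,170,50),(130,255,255)); b[:,:170]=0;b[:,370:]=0;b[280:]=0
print("blue",yawof(b,d["K"],d["M"],.028))
E
```

```text
[0.54224171 0.32067803 0.23100834] [ 1.18031314e-03  9.99999245e-01  3.24241003e-04 -1.10887180e-04] [0.4  0.4  0.23 1.4  0.   0.4 ] [-0.44787643 -0.47289099 -0.59971299]
[540.6 315.8 105.8 151.8 178.3] 0.82
[356.2 377.7 112.6 104.5  40.6] 0.67
[544.3  12.9  92.1 216.8 163.1] 0.28
blue (531.39501953125, -30.37433624267578, 138.91860961914062, 187.17169189453125, 177.80340576171875)
```

View pics/w1.png

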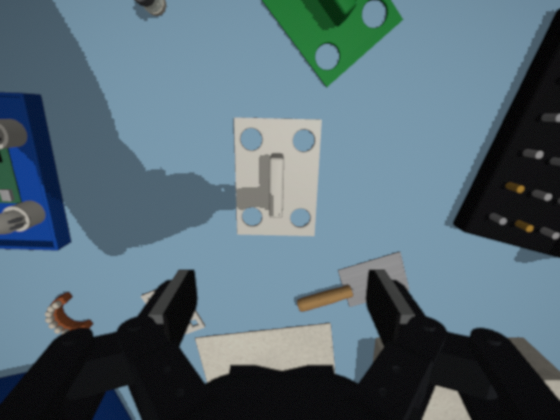

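The cover plate sits at (277,177) px with four holes and its bar at (277,185). It measures (0.541, 0.316) m at yaw about -1.7°. The housing is at (0.531, -0.030) m, yaw -2.2°. I'll descend on the bar.

Emit:
apply_moves(plan=[{"x": 0.003, "y": -0.01, "z": 0.07, "ax": 0, "ay": 0, "az": 0.0044, "grip": 1}, {"x": 0.003, "y": -0.01, "z": 0.15, "ax": 0, "ay": 0, "az": 0.0044, "grip": 1}, {"x": 0.003, "y": -0.01, "z": 0.22, "ax": 0, "ay": 0, "az": 0.0044, "grip": 1}, {"x": 0.003, "y": -0.01, "z": 0.29, "ax": 0, "ay": 0, "az": 0.0044, "grip": 1}, {"x": 0.003, "y": -0.01, "z": 0.35, "ax": 0, "ay": 0, "az": 0.0044, "grip": 1}, {"x": 0.003, "y": -0.01, "z": 0.4, "ax": 0, "ay": 0, "az": 0.0044, "grip": 1}, {"x": 0.003, "y": -0.01, "z": 0.43, "ax": 0, "ay": 0, "az": 0.0044, "grip": 1}, {"x": 0.003, "y": -0.01, "z": 0.432, "ax": 0, "ay": 0, "az": 0.0044, "grip": 1}])

```text
t: 3.55
ee_pos: [0.5389, 0.315, 0.0116]
orientation: [0.015, 1.0, -0.001, -0.003]
contact_force: [-0.1, -1.0, -0.2]
gripper_width: 0.998
```

Emit:
apply_moves(plan=[{"x": 0, "y": 0, "z": 0, "ax": 0, "ay": 0, "az": 0, "grip": 0.5}, {"x": 0, "y": 0, "z": 0, "ax": 0, "ay": 0, "az": 0, "grip": 0.35}, {"x": 0, "y": 0, "z": 0, "ax": 0, "ay": 0, "az": 0, "grip": 0.25}, {"x": 0, "y": 0, "z": 0, "ax": 0, "ay": 0, "az": 0, "grip": 0.1}, {"x": 0, "y": 0, "z": 0, "ax": 0, "ay": 0, "az": 0, "grip": 0}, {"x": 0, "y": 0, "z": 0, "ax": 0, "ay": 0, "az": 0, "grip": 0}, {"x": 0, "y": 0, "z": 0, "ax": 0, "ay": 0, "az": 0, "grip": 0}, {"x": 0, "y": 0, "z": 0, "ax": 0, "ay": 0, "az": 0, "grip": 0}])

```text
t: 4.22
ee_pos: [0.5394, 0.3152, 0.0126]
orientation: [0.015, 1.0, -0.0, -0.002]
contact_force: [-0.2, -0.0, 5.1]
gripper_width: 0.178
```

Emit:
apply_moves(plan=[{"x": 0, "y": 0, "z": -0.02, "ax": 0, "ay": 0, "az": 0, "grip": 0}, {"x": 0, "y": 0, "z": -0.06, "ax": 0, "ay": 0, "az": 0, "grip": 0}, {"x": 0, "y": 0, "z": -0.11, "ax": 0, "ay": 0, "az": 0, "grip": 0}, {"x": 0, "y": 0, "z": -0.17, "ax": 0, "ay": 0, "az": 0, "grip": 0}, {"x": 0, "y": 0, "z": -0.23, "ax": 0, "ay": 0, "az": 0, "grip": 0}, {"x": 0, "y": 0, "z": -0.27, "ax": 0, "ay": 0, "az": 0, "grip": 0}, {"x": 0, "y": 0, "z": -0.3, "ax": 0, "ay": 0, "az": 0, "grip": 0}, {"x": 0, "y": 0, "z": -0.3, "ax": 0, "ay": 0, "az": 0, "grip": 0}])

```text
t: 4.88
ee_pos: [0.5411, 0.3158, 0.1668]
orientation: [0.015, 1.0, 0.001, 0.001]
contact_force: [0.3, -0.1, -1.9]
gripper_width: 0.18
```

```bash
python3 - <<'E'
from h import *
s=env.state(); print(s["ee_pos"],s["orientation"],s["contact_force"],s["gripper_width"])
f,K,M=cam("wrist"); cv2.imwrite("pics/w2.png",f["pixels"][:,:,::-1]); np.savez("w2.npz",K=K,M=M)
E
```

```text
[0.54107615 0.31579624 0.16677543] [1.48130532e-02 9.99889720e-01 7.12968451e-04 7.82334145e-04] [ 0.30835546 -0.1260511  -1.92796749] 0.17964670436894942
```

View pics/w2.png

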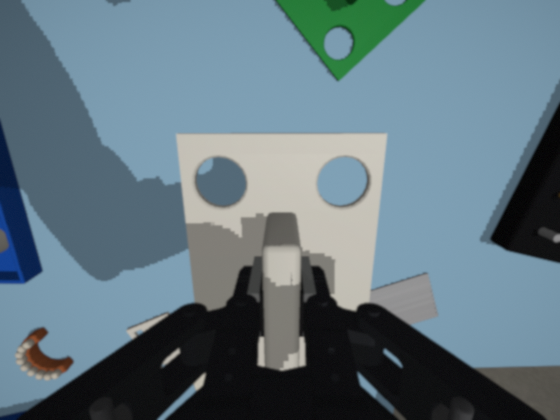

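```bash
python3 - <<'E'
from h import *
d=np.load("w2.npz"); K,M=d["K"],d["M"]; im=cv2.imread("pics/w2.png"); hsv=cv2.cvtColor(im,cv2.COLOR_BGR2HSV)
blue=cv2.inRange(hsv,(90,60,20),(115,255,255))
T=tool(); H=[]
for c in cv2.findContours(blue,cv2.RETR_LIST,cv2.CHAIN_APPROX_NONE)[0]:
    if 800<cv2.contourArea(c)<4000:
        e=cv2.fitEllipse(c); 
        if 100<e[0][1]<220 and 150<e[0][0]<400:
            P=onplane(K,M,e[0],T[2,3]-.0076); p=T[:3,:3].T@(P-T[:3,3]); print(np.round(e[0],1),np.round(e[1],1),P.round(4),p.round(4)); H.append(p)
if len(H)==2:
    print("spacing",np.linalg.norm(H[0]-H[1]))
for c in [(178,134),(386,133)]: print((T[:3,:3].T@(onplane(K,M,c,T[2,3]-.0076)-T[:3,3])).round(4))
E
```

```text
[342.  180.9] [44.3 49.4] [0.4936 0.3499 0.1569] [0.0479 0.033  0.0076]
[220.6 181. ] [43.3 48.8] [0.4917 0.2865 0.1569] [ 0.0479 -0.0306  0.0076]
spacing 0.06351509049034995
[ 0.0717 -0.0502  0.0076]
[0.0722 0.0532 0.0077]
```

Emit:
apply_moves(plan=[{"x": 0, "y": -0.02, "z": 0, "ax": 0, "ay": 0, "az": 0.0014, "grip": 0}, {"x": 0, "y": -0.07, "z": 0, "ax": 0, "ay": 0, "az": 0.0014, "grip": 0}, {"x": 0, "y": -0.13, "z": 0, "ax": 0, "ay": 0, "az": 0.0014, "grip": 0}, {"x": 0.001, "y": -0.19, "z": 0, "ax": 0, "ay": 0, "az": 0.0014, "grip": 0}, {"x": 0.001, "y": -0.25, "z": 0, "ax": 0, "ay": 0, "az": 0.0014, "grip": 0}, {"x": 0.001, "y": -0.31, "z": 0, "ax": 0, "ay": 0, "az": 0.0014, "grip": 0}, {"x": 0.001, "y": -0.37, "z": 0, "ax": 0, "ay": 0, "az": 0.0014, "grip": 0}, {"x": 0.001, "y": -0.43, "z": 0, "ax": 0, "ay": 0, "az": 0.0014, "grip": 0}])

```text
t: 5.6
ee_pos: [0.5323, 0.0987, 0.1629]
orientation: [0.019, 1.0, 0.0, -0.002]
contact_force: [0.8, 0.3, -1.0]
gripper_width: 0.181
```

Emit:
apply_moves(plan=[{"x": 0.001, "y": -0.06, "z": 0, "ax": 0, "ay": 0, "az": 0, "grip": 0}, {"x": 0.001, "y": -0.12, "z": 0, "ax": 0, "ay": 0, "az": 0, "grip": 0}, {"x": 0.001, "y": -0.17, "z": 0, "ax": 0, "ay": 0, "az": 0, "grip": 0}, {"x": 0.001, "y": -0.21, "z": 0, "ax": 0, "ay": 0, "az": 0, "grip": 0}, {"x": 0.001, "y": -0.24, "z": 0, "ax": 0, "ay": 0, "az": 0, "grip": 0}, {"x": 0.001, "y": -0.26, "z": 0, "ax": 0, "ay": 0, "az": 0, "grip": 0}, {"x": 0.001, "y": -0.262, "z": 0, "ax": 0, "ay": 0, "az": 0, "grip": 0}, {"x": 0.001, "y": -0.262, "z": 0, "ax": 0, "ay": 0, "az": 0, "grip": 0}])

```text
t: 6.27
ee_pos: [0.5262, -0.0324, 0.1622]
orientation: [0.02, 1.0, 0.0, -0.002]
contact_force: [-0.4, -0.1, -1.1]
gripper_width: 0.176
```

```bash
python3 - <<'E'
from h import *
s=env.state(); print(s["ee_pos"],s["orientation"],s["contact_force"],s["gripper_width"],s["joint_positions"].round(2))
f,K,M=cam("wrist"); cv2.imwrite("pics/w3.png",f["pixels"][:,:,::-1]); np.savez("w3.npz",K=K,M=M)
E
```

```text
[ 0.52619437 -0.03243459  0.16220621] [ 2.01246619e-02  9.99794956e-01  2.82374586e-04 -2.22785411e-03] [-0.35759057 -0.13227715 -1.13634035] 0.17638960258654315 [-0.22  0.25 -0.17  1.16 -0.   -0.18]
```

View pics/w3.png

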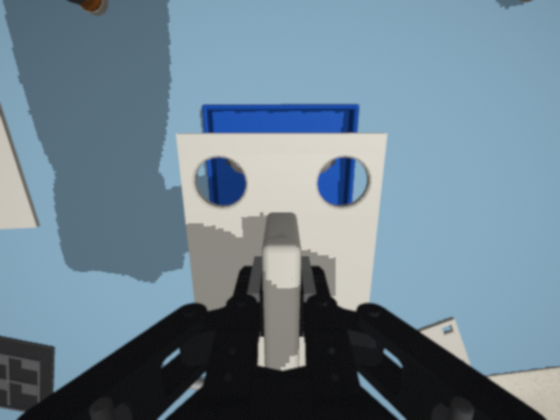

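```bash
python3 - <<'E'
from h import *
d=np.load("w3.npz"); K,M=d["K"],d["M"]; im=cv2.imread("pics/w3.png"); hsv=cv2.cvtColor(im,cv2.COLOR_BGR2HSV)
b=cv2.inRange(hsv,(105,170,50),(130,255,255)); b[133:]=0
c=max(cv2.findContours(b,0,1)[0],key=cv2.contourArea)[:,0]
L=[]
xs=range(215,350,5); top=[(x,np.where(b[:,x])[0].min()-.5) for x in xs]
P=np.array([onplane(K,M,p,.028)[:2] for p in top]); k=np.polyfit(P[:,1],P[:,0],1); print("edge x at y=-.03:",np.polyval(k,-.03),"yaw",-np.degrees(np.arctan(k[0])))
for r in (115,122,128):
    w=np.where(b[r])[0]; a,e=[onplane(K,M,(u,r),.028) for u in (w.min()-.5,w.max()+.5)]; print(r,a.round(4),e.round(4),((a+e)/2).round(4))
T=tool()
for h in [(342,180.9),(220.6,181)]: print(onplane(K,M,h,T[2,3]-.0076).round(4))
E
```

```text
edge x at y=-.03: 0.4365808267980391 yaw -2.3037754675259032
115 [ 0.4426 -0.0981  0.028 ] [0.4482 0.0395 0.028 ] [ 0.4454 -0.0293  0.028 ]
122 [ 0.4486 -0.0979  0.028 ] [0.4541 0.0388 0.028 ] [ 0.4513 -0.0296  0.028 ]
128 [ 0.4537 -0.0986  0.028 ] [0.4593 0.039  0.028 ] [ 0.4565 -0.0298  0.028 ]
[0.4785 0.0017 0.1548]
[ 0.476  -0.0608  0.1548]
```

Emit:
apply_moves(plan=[{"x": -0.004, "y": 0, "z": 0.015, "ax": 0, "ay": 0, "az": 0, "grip": 0}, {"x": -0.009, "y": -0.001, "z": 0.035, "ax": 0, "ay": 0, "az": 0, "grip": 0}, {"x": -0.009, "y": -0.001, "z": 0.06, "ax": 0, "ay": 0, "az": 0, "grip": 0}, {"x": -0.009, "y": -0.001, "z": 0.085, "ax": 0, "ay": 0, "az": 0, "grip": 0}, {"x": -0.009, "y": -0.001, "z": 0.105, "ax": 0, "ay": 0, "az": 0, "grip": 0}, {"x": -0.009, "y": -0.001, "z": 0.12, "ax": 0, "ay": 0, "az": 0, "grip": 0}, {"x": -0.009, "y": -0.001, "z": 0.12, "ax": 0, "ay": 0, "az": 0, "grip": 0}, {"x": -0.009, "y": -0.001, "z": 0.12, "ax": 0, "ay": 0, "az": 0, "grip": 0}])

```text
t: 6.98
ee_pos: [0.5304, -0.0322, 0.102]
orientation: [0.019, 1.0, 0.0, -0.003]
contact_force: [-0.2, -0.0, -1.6]
gripper_width: 0.177
```

```bash
python3 - <<'E'
from h import *
s=env.state(); print(s["ee_pos"],s["orientation"],s["contact_force"],s["gripper_width"])
f,K,M=cam("wrist"); w=f["pixels"][:,:,::-1]
g=env.grab_frame("side")["pixels"][130:270,240:450,::-1]; sc=env.grab_frame("scene")["pixels"][170:310,140:350,::-1]
v=np.vstack([cv2.resize(g,None,fx=1.9,fy=1.9),cv2.resize(sc,None,fx=1.9,fy=1.9)])
w=w[100:380,130:430]; w=cv2.resize(w,(400,v.shape[0]))
cv2.imwrite("pics/c4.png",np.hstack([w,v]))
E
```

```text
[ 0.53042496 -0.03222657  0.10196785] [ 1.94984884e-02  9.99806615e-01  4.05780676e-04 -2.52516225e-03] [-0.22763143 -0.01371458 -1.59519105] 0.1774956712492246
```

View pics/c4.png

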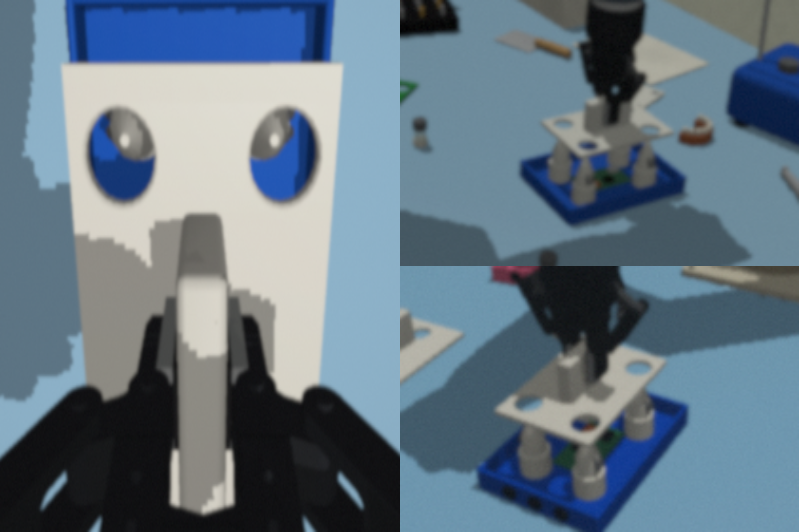

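The tips show symmetrically through both visible holes (at (125,140) and (275,140) in the crop), and the side and scene crops show the plate above the posts. I'll lower it onto the cones.

Emit:
apply_moves(plan=[{"x": 0, "y": 0, "z": 0.01, "ax": 0, "ay": -0.0008, "az": 0, "grip": 0}, {"x": 0, "y": 0, "z": 0.02, "ax": 0, "ay": -0.0008, "az": 0, "grip": 0}, {"x": 0, "y": 0, "z": 0.03, "ax": 0, "ay": -0.0008, "az": 0, "grip": 0}, {"x": 0, "y": 0, "z": 0.04, "ax": 0, "ay": -0.0008, "az": 0, "grip": 0}, {"x": 0, "y": 0, "z": 0.05, "ax": 0, "ay": -0.0008, "az": 0, "grip": 0}, {"x": 0, "y": 0, "z": 0.06, "ax": 0, "ay": -0.0008, "az": 0, "grip": 0}, {"x": 0, "y": 0, "z": 0.068, "ax": 0, "ay": -0.0008, "az": 0, "grip": 0}, {"x": 0, "y": 0, "z": 0.068, "ax": 0, "ay": -0.0008, "az": 0, "grip": 0}])

```text
t: 7.8
ee_pos: [0.5304, -0.0324, 0.0679]
orientation: [0.02, 1.0, 0.0, 0.0]
contact_force: [0.2, -0.4, -1.3]
gripper_width: 0.182
```

Emit:
apply_moves(plan=[{"x": 0, "y": 0, "z": 0.003, "ax": 0, "ay": 0, "az": 0, "grip": 0}, {"x": 0, "y": 0, "z": 0.006, "ax": 0, "ay": 0, "az": 0, "grip": 0}, {"x": 0, "y": 0, "z": 0.009, "ax": 0, "ay": 0, "az": 0, "grip": 0}, {"x": 0, "y": 0, "z": 0.012, "ax": 0, "ay": 0, "az": 0, "grip": 0}, {"x": 0, "y": 0, "z": 0.015, "ax": 0, "ay": 0, "az": 0, "grip": 0}, {"x": 0, "y": 0, "z": 0.018, "ax": 0, "ay": 0, "az": 0, "grip": 0}, {"x": 0, "y": 0, "z": 0.02, "ax": 0, "ay": 0, "az": 0, "grip": 0}, {"x": 0, "y": 0, "z": 0.02, "ax": 0, "ay": 0, "az": 0, "grip": 0}])

```text
t: 8.47
ee_pos: [0.5296, -0.0326, 0.0588]
orientation: [0.02, 1.0, -0.0, -0.0]
contact_force: [-6.9, -2.0, 9.7]
gripper_width: 0.184
```

Emit:
apply_moves(plan=[{"x": 0.001, "y": 0, "z": 0, "ax": 0, "ay": 0, "az": 0, "grip": 0}, {"x": 0.002, "y": -0.001, "z": 0, "ax": 0, "ay": 0, "az": 0, "grip": 0}, {"x": 0.003, "y": -0.001, "z": 0, "ax": 0, "ay": 0, "az": 0, "grip": 0}, {"x": 0.003, "y": -0.001, "z": 0, "ax": 0, "ay": 0, "az": 0, "grip": 0}, {"x": 0.003, "y": -0.001, "z": 0.001, "ax": 0, "ay": 0, "az": 0, "grip": 0}, {"x": 0.003, "y": -0.001, "z": 0.002, "ax": 0, "ay": 0, "az": 0, "grip": 0}, {"x": 0.003, "y": -0.001, "z": 0.003, "ax": 0, "ay": 0, "az": 0, "grip": 0}, {"x": 0.003, "y": -0.001, "z": 0.003, "ax": 0, "ay": 0, "az": 0, "grip": 0}])

```text
t: 9.13
ee_pos: [0.529, -0.0332, 0.0587]
orientation: [0.02, 1.0, -0.0, 0.001]
contact_force: [-3.7, 0.5, 15.5]
gripper_width: 0.181
```

Emit:
apply_moves(plan=[{"x": 0.001, "y": 0, "z": 0.002, "ax": 0, "ay": 0, "az": 0, "grip": 0}, {"x": 0.002, "y": 0, "z": 0.0025, "ax": 0, "ay": 0, "az": 0, "grip": 0}, {"x": 0.002, "y": 0, "z": 0.003, "ax": 0, "ay": 0, "az": 0, "grip": 0}, {"x": 0.002, "y": 0, "z": 0.0034, "ax": 0, "ay": 0, "az": 0, "grip": 0}, {"x": 0.002, "y": 0, "z": 0.0038, "ax": 0, "ay": 0, "az": 0, "grip": 0}, {"x": 0.002, "y": 0, "z": 0.004, "ax": 0, "ay": 0, "az": 0, "grip": 0}, {"x": 0.002, "y": 0, "z": 0.004, "ax": 0, "ay": 0, "az": 0, "grip": 0}, {"x": 0.002, "y": 0, "z": 0.004, "ax": 0, "ay": 0, "az": 0, "grip": 0}])

```text
t: 9.8
ee_pos: [0.529, -0.0333, 0.0583]
orientation: [0.02, 1.0, -0.0, 0.003]
contact_force: [-3.8, -0.1, 18.1]
gripper_width: 0.174
```

Emit:
apply_moves(plan=[{"x": 0.001, "y": 0, "z": 0.002, "ax": 0, "ay": 0.001, "az": 0, "grip": 0}, {"x": 0.001, "y": 0, "z": 0.003, "ax": 0, "ay": 0.001, "az": 0, "grip": 0}, {"x": 0.001, "y": 0, "z": 0.0035, "ax": 0, "ay": 0.001, "az": 0, "grip": 0}, {"x": 0.001, "y": 0, "z": 0.004, "ax": 0, "ay": 0.001, "az": 0, "grip": 0}, {"x": 0.001, "y": 0, "z": 0.0044, "ax": 0, "ay": 0.001, "az": 0, "grip": 0}, {"x": 0.001, "y": 0, "z": 0.0048, "ax": 0, "ay": 0.001, "az": 0, "grip": 0}, {"x": 0.001, "y": 0, "z": 0.005, "ax": 0, "ay": 0.001, "az": 0, "grip": 0}, {"x": 0.001, "y": 0, "z": 0.005, "ax": 0, "ay": 0.001, "az": 0, "grip": 0}])

```text
t: 10.47
ee_pos: [0.5291, -0.0333, 0.0574]
orientation: [0.02, 1.0, -0.001, 0.001]
contact_force: [-5.3, 0.5, 19.8]
gripper_width: 0.179
```

```bash
python3 - <<'E'
from h import *
s=env.state(); print(s["ee_pos"].round(4),s["orientation"].round(4),s["contact_force"].round(1),s["moment"].round(2),s["gripper_width"])
g=env.grab_frame("side")["pixels"][150:260,270:430,::-1]; sc=env.grab_frame("scene")["pixels"][190:310,150:325,::-1]
cv2.imwrite("pics/c5.png",np.hstack([cv2.resize(x,(400,275),interpolation=cv2.INTER_CUBIC) for x in (g,sc)]))
E
```

```text
[ 0.5291 -0.0333  0.0574] [ 1.960e-02  9.998e-01 -6.000e-04  9.000e-04] [-5.3  0.5 19.8] [0.09 1.29 0.  ] 0.17940961130397043
```

View pics/c5.png

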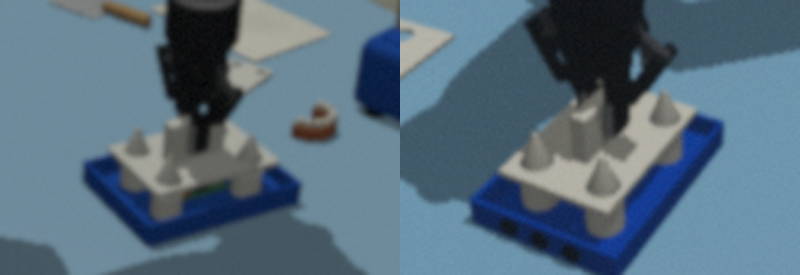

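Emit:
apply_moves(plan=[{"x": 0.001, "y": 0, "z": 0.003, "ax": 0, "ay": 0.0003, "az": 0, "grip": 0}, {"x": 0.002, "y": 0, "z": 0.004, "ax": 0, "ay": 0.0003, "az": 0, "grip": 0}, {"x": 0.003, "y": 0, "z": 0.0045, "ax": 0, "ay": 0.0003, "az": 0, "grip": 0}, {"x": 0.003, "y": 0, "z": 0.005, "ax": 0, "ay": 0.0003, "az": 0, "grip": 0}, {"x": 0.003, "y": 0, "z": 0.0053, "ax": 0, "ay": 0.0003, "az": 0, "grip": 0}, {"x": 0.003, "y": 0, "z": 0.0056, "ax": 0, "ay": 0.0003, "az": 0, "grip": 0}, {"x": 0.003, "y": 0, "z": 0.0058, "ax": 0, "ay": 0.0003, "az": 0, "grip": 0}, {"x": 0.003, "y": 0, "z": 0.006, "ax": 0, "ay": 0.0003, "az": 0, "grip": 0}])

```text
t: 11.23
ee_pos: [0.5285, -0.0333, 0.055]
orientation: [0.02, 1.0, -0.001, 0.001]
contact_force: [1.2, -0.3, 3.6]
gripper_width: 0.177
```

Emit:
apply_moves(plan=[{"x": 0, "y": 0, "z": 0.002, "ax": 0, "ay": 0.0003, "az": 0, "grip": 0}, {"x": 0, "y": 0, "z": 0.004, "ax": 0, "ay": 0.0003, "az": 0, "grip": 0}, {"x": 0, "y": 0, "z": 0.006, "ax": 0, "ay": 0.0003, "az": 0, "grip": 0}, {"x": 0, "y": 0, "z": 0.008, "ax": 0, "ay": 0.0003, "az": 0, "grip": 0}, {"x": 0, "y": 0, "z": 0.01, "ax": 0, "ay": 0.0003, "az": 0, "grip": 0}, {"x": 0, "y": 0, "z": 0.012, "ax": 0, "ay": 0.0003, "az": 0, "grip": 0}, {"x": 0, "y": 0, "z": 0.013, "ax": 0, "ay": 0.0003, "az": 0, "grip": 0}, {"x": 0, "y": 0, "z": 0.013, "ax": 0, "ay": 0.0003, "az": 0, "grip": 0}])

```text
t: 11.9
ee_pos: [0.5284, -0.0332, 0.0481]
orientation: [0.02, 1.0, -0.0, -0.0]
contact_force: [0.6, -0.4, -1.5]
gripper_width: 0.18
```

Emit:
apply_moves(plan=[{"x": 0, "y": 0, "z": 0.001, "ax": 0, "ay": 0, "az": 0, "grip": 0}, {"x": 0, "y": 0, "z": 0.002, "ax": 0, "ay": 0, "az": 0, "grip": 0}, {"x": 0, "y": 0, "z": 0.003, "ax": 0, "ay": 0, "az": 0, "grip": 0}, {"x": 0, "y": 0, "z": 0.004, "ax": 0, "ay": 0, "az": 0, "grip": 0}, {"x": 0, "y": 0, "z": 0.005, "ax": 0, "ay": 0, "az": 0, "grip": 0}, {"x": 0, "y": 0, "z": 0.0055, "ax": 0, "ay": 0, "az": 0, "grip": 0}, {"x": 0, "y": 0, "z": 0.006, "ax": 0, "ay": 0, "az": 0, "grip": 0}, {"x": 0, "y": 0, "z": 0.006, "ax": 0, "ay": 0, "az": 0, "grip": 0}])

```text
t: 12.57
ee_pos: [0.5285, -0.0332, 0.0466]
orientation: [0.019, 1.0, -0.001, 0.0]
contact_force: [-4.9, 0.7, 15.1]
gripper_width: 0.181
```

It reached TCP z 0.0466, exactly the predicted home height, and the tool is level with 15 N on the shoulders. I'll release and retreat.

Emit:
apply_moves(plan=[{"x": 0, "y": 0, "z": 0.001, "ax": 0, "ay": 0, "az": 0, "grip": 0}, {"x": 0, "y": 0, "z": 0, "ax": 0, "ay": 0, "az": 0, "grip": 0}, {"x": 0, "y": 0, "z": 0, "ax": 0, "ay": 0, "az": 0, "grip": 0.3}, {"x": 0, "y": 0, "z": 0, "ax": 0, "ay": 0, "az": 0, "grip": 0.6}, {"x": 0, "y": 0, "z": 0, "ax": 0, "ay": 0, "az": 0, "grip": 0.6}, {"x": 0, "y": 0, "z": 0, "ax": 0, "ay": 0, "az": 0, "grip": 0.6}, {"x": 0, "y": 0, "z": 0, "ax": 0, "ay": 0, "az": 0, "grip": 0.6}, {"x": 0, "y": 0, "z": 0, "ax": 0, "ay": 0, "az": 0, "grip": 0.6}])

```text
t: 13.23
ee_pos: [0.5286, -0.0332, 0.0465]
orientation: [0.019, 1.0, -0.001, 0.0]
contact_force: [-0.3, -0.2, -0.3]
gripper_width: 0.597
```

Emit:
apply_moves(plan=[{"x": 0, "y": 0, "z": -0.02, "ax": 0, "ay": 0, "az": 0, "grip": 0.6}, {"x": 0, "y": 0, "z": -0.06, "ax": 0, "ay": 0, "az": 0, "grip": 0.6}, {"x": 0, "y": 0, "z": -0.12, "ax": 0, "ay": 0, "az": 0, "grip": 0.6}, {"x": 0, "y": 0, "z": -0.19, "ax": 0, "ay": 0, "az": 0, "grip": 0.6}, {"x": 0, "y": 0, "z": -0.26, "ax": 0, "ay": 0, "az": 0, "grip": 0.6}, {"x": 0, "y": 0, "z": -0.33, "ax": 0, "ay": 0, "az": 0, "grip": 0.6}, {"x": 0, "y": 0, "z": -0.36, "ax": 0, "ay": 0, "az": 0, "grip": 0.6}, {"x": 0, "y": 0, "z": -0.36, "ax": 0, "ay": 0, "az": 0, "grip": 0.6}])

```text
t: 13.9
ee_pos: [0.5297, -0.0332, 0.2314]
orientation: [0.019, 1.0, -0.001, 0.004]
contact_force: [-0.2, -0.5, 0.1]
gripper_width: 0.598
```

```bash
python3 - <<'E'
from h import *
s=env.state(); print(s["ee_pos"].round(4),s["contact_force"].round(1),s["gripper_width"])
fs=[cam(n) for n in ("side","scene","wrist")]
P=[np.array(m["at"])*[560,420] for m in env.mark_of("cover_grip",fs[2][0])]; print("wrist",[onplane(fs[2][1],fs[2][2],p,.062).round(4) for p in P])
for f,K,M in fs[:2]:
    # predicted plate top corners when home, and 12 mm high
    for m in env.mark_of("cover_grip",f): print(np.array(m["at"])*[560,420])
    print("home/high",proj(K,M,[[.5312,-.032,.062],[.5312,-.032,.074]]).round(1).tolist())
g=fs[0][0]["pixels"][150:260,270:430,::-1]; sc=fs[1][0]["pixels"][190:310,150:325,::-1]
a=np.hstack([cv2.resize(x,(400,275),interpolation=cv2.INTER_CUBIC) for x in (g,sc)])
w=cv2.resize(fs[2][0]["pixels"][100:300,140:430,::-1],(400,275)); o=cv2.resize(fs[1][0]["pixels"][:,:,::-1],(400,275))
cv2.imwrite("pics/c6.png",np.vstack([a,np.hstack([w,o])]))
E
```

```text
[ 0.5297 -0.0332  0.2314] [-0.2 -0.5  0.1] 0.5982161927807146
wrist [array([ 0.5308, -0.031 ,  0.062 ])]
[220.08  172.788]
[347.592 206.22 ]
[345.912 210.   ]
home/high [[346.2, 206.7], [346.5, 202.8]]
[461.776 258.804]
[239.512 243.012]
[134.176 207.312]
home/high [[238.9, 244.5], [238.6, 239.6]]
```

View pics/c6.png

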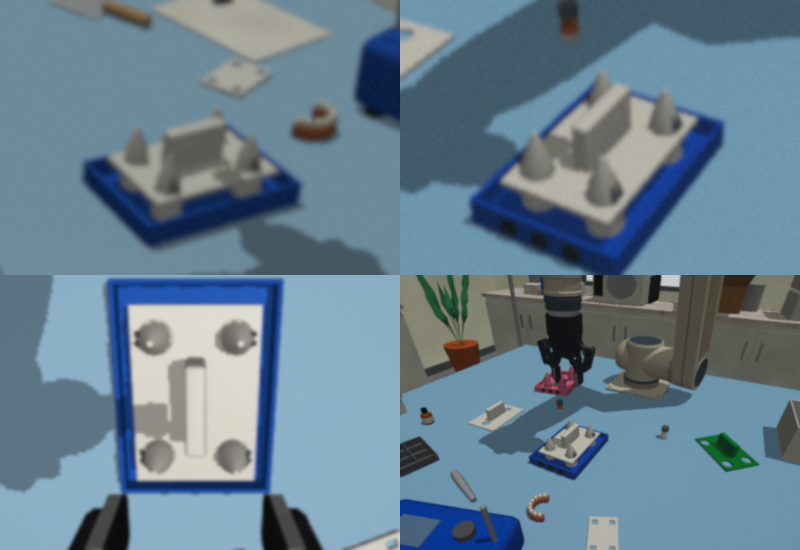

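The plate sits level, with four long cones showing and its underside on the shoulders in the side and scene crops. The wrist crop shows all four posts centred in the holes. The spare is still at (134,207) px.

```bash
python3 -c "
from workcell import env
print(env.close_job(), env.state()['t'])"
```

```text
the job is handed in; nothing more can be done
the job is handed in; nothing more can be done
```

I gripped the four-hole cover plate by its bar, set it over the blue housing's posts and pressed it down past the hooks. Then I let go, backed off and handed the job in at about 14 s.

- **Pressing:** the push reached about 20 N at the last reading before the hooks gave. After that the plate dropped freely and stopped firmly at 15 N.
- **Height and level:** the tool came to rest at 46.6 mm, which is the height worked out for a fully home plate. It was level to within about 0.1°.
- **Final pictures:** after release, the plate's bar was seen within about 2 px of its predicted home position in both fixed cameras. All four posts showed through the holes and the plate looked level. The spare was found where it first lay.
- **Not checked:** I could only infer the four clicks from the height, level and pictures, not sense each one. The lateral force on the plate reached about 7 N during insertion, so I shifted about 1–2 mm sideways to ease it.

No check failed. The different position estimates for the housing disagreed by about 2 to 7 mm, within the roughly 10 mm the cones can guide.

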